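Swing the adapter plate home and wedge it against the sprung stop

TASK

Push the aluminium adapter plate near its free far corner so that it swings round its pivot pin until its edge meets the brass spring plunger, pushing gently. Then slide the steel wedge keeper in behind the plate until it clamps the plate against the plunger with a light, steady load of about 6 N (3 to 9 N will do), and let go; never press the plunger with more than 15 N, and leave the other things on the bench alone.

Things in the scene. Friction and masses are not known exactly. Their poses are not given: they have to be found in the camera images.
- fixture: Grey base plate, 290 x 360 x 10 mm, bolted down. Origin: axis of the pivot pin, at bench level. x points to the side where the stop stands, y along the base towards the keeper, z up. It reaches x -160 to +130, y -60 to +300 mm; its top is 10 mm above the bench. The pivot pin is 12 mm thick and ends 36 mm above the bench. No bolt head on it is over 16 mm above the bench.
- plate: Loose aluminium adapter plate, 90 x 170 x 16 mm, about 0.55 kg, flat on the base, a 13 mm hole over the pivot pin. Origin: pivot hole axis, underside. It reaches x -45 to +45, y -25 to +145 mm (free end). Starts 0.45 to 0.85 rad counter-clockwise (from above) of the fixture's axes; at the stop it is within 0.06 rad of them. It stays where it is left.
- stop: Blue bracket, 36 mm tall, fixed on the base; origin under its upright at x 94, y 120 mm from the fixture's origin, 10 mm above the bench. It carries a 15 mm thick steel barrel and, at its end, a 10 mm thick brass spring plunger, both along the fixture's -x. The plunger gives under load: 1 N to start it, then 2 N per mm, 9 mm at most.
- keeper: Steel wedge keeper on a slide on the base: a low block (top 28 mm above the bench) with an angled wedge bar, and an upright dark post, 16 mm thick, 28 to 68 mm above the bench, to push or grip. Origin: post axis, at the base's top; at the start x -80, y 215 mm from the fixture's origin. It slides only along the fixture's -y, up to 75 mm, with a steady drag of 3 to 4 N, and stays where left.
- spacer: Bystander: steel ring, 64 mm across, 22 mm high, lying on the bench beside the base. Origin: centre of its underside.
- jar: Bystander: small red bottle, 44 mm across, 75 mm high, standing beyond the base. Origin: centre of its underside.
- wrench: Bystander: steel wrench, 170 mm long, lying on the bench beside the base, past the ring. Origin near its middle.
- push_spot (a point): Point on the plate's -x long edge, mid thickness (18 mm above the bench), 20 mm from the free end: (-45, 125, 8) mm in the plate's frame. Push there, or anywhere on that edge within 45 mm of the free end, towards the plate's +x. Friction alone resists with about 1 to 3 N there.
- barrel_root (a point): Where the barrel leaves the bracket, on the plunger's axis (x 84, y 120 mm from the fixture's origin, 19 mm above the bench). The barrel is screwed in or out anew for each job, so the plunger's free tip lies anywhere from 34 to 44 mm from this point, which is x 40 to 50 mm from the pivot; this setting is not measured, find it by feel.
- wedge_nose (a point): Leading end of the wedge's face, 25 mm to the fixture's +x and 55 mm to -y of the post. The face looks to +x and stands 0.4 mm further in +x per mm in +y, for 65 mm. It meets the plate's corner (-45, 145) after 20 to 60 mm of travel; each further mm then adds about 0.65 N at the plunger. The face is greased. With 6 N on the plunger the push on the post is 7 to 11 N above the drag.
- post_top (a point): On the keeper post's axis, 68 mm above the bench (its top end).
Things that resemble listed ones, but are neither listed nor needed, are in the scene too. What is shaped like the plate but black or purple is not meant.

How it is judged:
By the outcome, as a careful person would: the job done as asked, in the order asked, and still so for the second after the job is handed in, with the robot touching nothing.
It also fails if it takes over 72 s, if anything falls off the work surface, if the arm or the gripper's body presses on something with over 40 N, if the wrist force passes 120 N, or if a joint passes its speed limit or range.

ROBOT

A 6-joint arm with a two-finger parallel gripper is mounted at the origin on the work surface. World frame = base frame: x ahead of the robot, y to its left, z up, the work surface at z = 0. Lengths are in m, angles in degrees, forces in N, time in s.
With the tool pointing down it reaches from about 0.35 to 0.775 m from the base axis. Payload 7.3 kg.
Tool frame: the origin (TCP) lies at the very end of the fingers, on their centre line; the grasp point (between the pads) lies 19 mm behind it; x points along the fingers, y is the direction in which the jaws open and shut, and the axes are right-handed (so a half turn about x gives the same grasp; the last joint's range is limited). The gripper opens to 92 mm and grips with 3 to 60 N. Pads are 19 mm wide; open, the fingers measure 130 mm over their backs; the gripper's body (75 mm by 190 mm) begins 47 mm behind the grasp point.
Start: joints at [65.145, 19.595, 87.324, -0, 73.075, -8.365], TCP at [0.149, 0.503, 0.227] pointing down, gripper open.
Joint ranges: [-145.02, 145.02], [-44.19, 115.74], [2.07, 154.8], [-57.11, 237.11], [16.16, 152.29], [-177.93, 177.93]. Speed limits (degrees/s): [147.25, 147.25, 180, 180, 180, 180].

INTERFACE

Orientations are given as [roll, pitch, yaw] about the fixed x, y, z axes, in that order (R = Rz(yaw) Ry(pitch) Rx(roll)).
In Python, from station import r, read_camera, camera_params gives the robot as it stands.
- The arm moves only by the tool carry_out, never from a script. Its argument "increments" is a list of rows, each a list of 2 entries, a list of its own where there are three numbers: the shift along the tool's x, y, z as a fraction of full scale, then the turn, a rotation vector about the tool's x, y, z as a fraction of full scale. A call has 1 to 12 rows; each row is the pose to reach, as a shift and turn from the pose measured when the call began, along the tool's axes at that moment, turning the shorter way round; what a row does not reach only later rows make up. Full scale, the value 1, is 0.08 m for a shift and 180 degrees for a turn. A row lasts 1/12 s, in which the tool goes at most 41.7 mm and 7.16 degrees, less where a joint would pass 70% of its speed; a pose out of reach is approached as far as the arm can. A call with a number of a shift or a turn outside -1 to 1 is refused whole. A call with a gripper value outside its range is refused whole. "claw" is the finger opening in mm, from 0 to 91.8, set as the call begins (left out, the last holds). The fingers move at their own pace and stop on an object; "grip_force" is the grip in N (left out, the last holds). Time passes only in rows, so rows that repeat a pose let the fingers close. It gives the time, the measured TCP pose, the force and the opening at its end, in the units of the state.
- r.observe(): the state, without advancing time (a new reading comes with each control period).
- read_camera(name): name is "side" or "top" or "wrist"; returns (picture, depth): 384x512x3 uint8, red, green, blue; 384x512 float32, m along the optical axis (not along the pixel's ray), 0 where there is no reading.
- camera_params(name): a dict with "intrinsics" (3x3 intrinsics, pixels), "R" (3x3) and "t" (3): a world point X has camera coordinates R X + t; the wrist camera has in their place "tool_from_camera" (4x4, takes a point from camera to tool coordinates, whose origin is the TCP and whose axes are the tool frame's). Camera axes: x right, y down, z forward; pixel columns grow to the right and rows downward; lengths in m; the calibration is good to about 2 mm. A picture is of the moment at which its call begins: read the wrist's pose just before it. camera_params takes no time and is no camera call.
- r.job_done(): hands the job in, once; it reports no verdict.
The state is a dict: "clock": time; "joints": joint angles; "joint_velocities": joint speeds; "joint_torque": joint torques, N m; "position": TCP position; "tcp_rot": TCP orientation; "force": force on the tool from outside, world axes, zero at the start; "ft_torque": the same for the moment, N m; "gripper_width": opening from 0.0 (shut) to 1.0 (fully open).
Only numpy, scipy, OpenCV 4.12 (cv2) and the standard library are available. Lean on these libraries where they do the work, as an engineer would, in place of code of your own. Each camera call takes 0.05 s, during which the arm holds its last target.

## Working session

There is one attempt and no reset: what is moved stays moved. The work goes in short steps, Python scripts to look and compute and a tool call to move; the robot and the scene stay as the last step left them, time stands still between calls to the robot, and variables do not carry over. Pictures are saved under pics/ and viewed, and the job is handed in when it is done.

Besides the shell and the picture viewer there is one more tool, called as name([rows], argument=value, ...), one row to a line, values as JSON. carry_out: Moves the arm, as the interface text tells. Its arguments: {"type":"object","properties":{"increments":{"type":"array","items":{"type":"array"}},"claw":{"type":"number"},"grip_force":{"type":"number"}},"required":["increments"]}

```bash
ls; mkdir -p pics; python3 - <<'E'
from station import r, read_camera, camera_params
import cv2,numpy as np
s=r.observe();print(s)
for n in("top","side","wrist"):
    im,d=read_camera(n);cv2.imwrite(f"pics/{n}0.png",cv2.cvtColor(im,cv2.COLOR_RGB2BGR));np.save(f"{n}0.npy",d);print(n,camera_params(n))
E
```

```text
pics
{'clock': 0.0, 'joints': array([ 6.51456436e+01,  1.96371800e+01,  8.73781679e+01, -3.49798141e-04,
        7.30740644e+01, -8.36565687e+00]), 'joint_velocities': array([-0.0378875 ,  0.06685517,  0.07212219, -0.04014926,  0.06073255,
        0.02195165]), 'joint_torque': array([-1.50034080e-03, -4.31252396e+01, -2.44221425e+01,  7.14628561e-02,
        5.61212772e-02, -1.30061912e-04]), 'position': array([0.1488183 , 0.50303634, 0.22603252]), 'tcp_rot': array([ -98.15131759,   89.91058708, -114.63991499]), 'force': array([ 0.78137684, -0.10283309,  0.66690237]), 'ft_torque': array([0.04846172, 0.04118239, 0.02348216]), 'gripper_width': 0.9986195875558923}
top {'intrinsics': array([[382.07026298,   0.        , 259.79016417],
       [  0.        , 382.07026298, 197.30085345],
       [  0.        ,   0.        ,   1.        ]]), 'R': array([[ 0.0063884 , -0.99997035,  0.00430022],
       [-0.98853948, -0.00696387, -0.15080184],
       [ 0.15082732, -0.00328755, -0.98855466]]), 't': array([-0.11796502,  0.58065744,  0.85518373])}
side {'intrinsics': array([[368.63953879,   0.      
[... 161 characters left out ...]
 -0.01441724],
       [-0.00332717,  0.7966173 , -0.60447482],
       [ 0.02062199, -0.60429496, -0.79649377]]), 't': array([0.5560708 , 0.13157451, 0.88818197])}
wrist {'intrinsics': array([[341.25363293,   0.        , 255.83972639],
       [  0.        , 341.25363293, 193.24272288],
       [  0.        ,   0.        ,   1.        ]]), 'tool_from_camera': array([[ 8.12157740e-04, -2.46804429e-01,  9.69064969e-01,
        -1.57504369e-01],
       [ 9.99999534e-01, -3.05212546e-04, -9.15815965e-04,
         2.79221316e-04],
       [ 5.21798223e-04,  9.69065261e-01,  2.46804066e-01,
        -6.61706571e-02],
       [ 0.00000000e+00,  0.00000000e+00,  0.00000000e+00,
         1.00000000e+00]])}
```

View pics/top0.png

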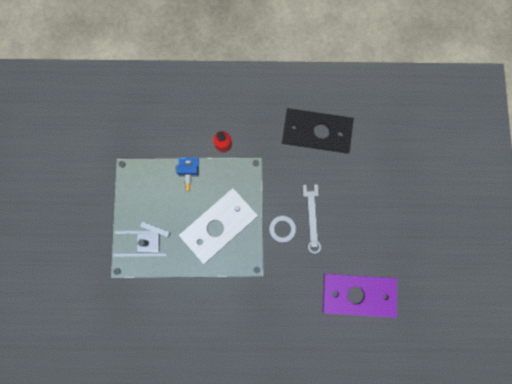

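View pics/side0.png

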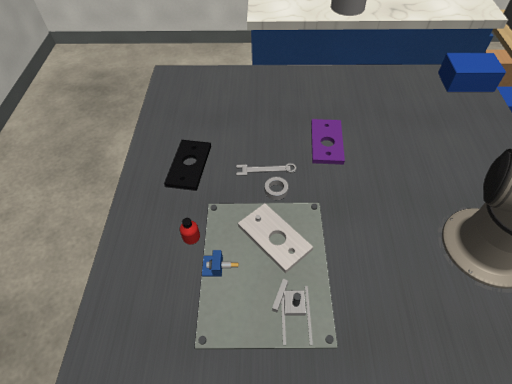

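View pics/wrist0.png

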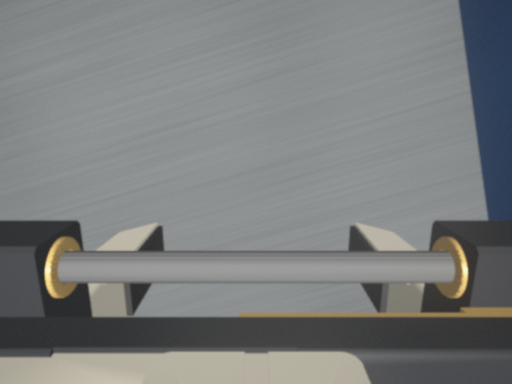

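```bash
cat > h.py <<'E'
import numpy as np,cv2
from station import r, read_camera, camera_params
def ray(name,uv,z):
    c=camera_params(name);K=c["intrinsics"];R=c["R"];t=c["t"]
    C=-R.T@t
    uv=np.atleast_2d(uv).astype(float)
    d=(np.c_[uv,np.ones(len(uv))]@np.linalg.inv(K).T)@R
    return C+d*((z-C[2])/d[:,2])[:,None]
def proj(name,X):
    c=camera_params(name);p=np.atleast_2d(X)@c["R"].T+c["t"];p=p@c["intrinsics"].T
    return p[:,:2]/p[:,2:]
E
python3 - <<'E'
import cv2
a=cv2.imread("pics/top0.png")[140:290,100:275];cv2.imwrite("pics/topc.png",cv2.resize(a,None,fx=4,fy=4,interpolation=cv2.INTER_CUBIC)[:600])
a=cv2.imread("pics/side0.png")[195:355,190:345];cv2.imwrite("pics/sidec.png",cv2.resize(a,None,fx=3.7,fy=3.7,interpolation=cv2.INTER_CUBIC)[:600])
E
```

```text
(no output)
```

View pics/topc.png

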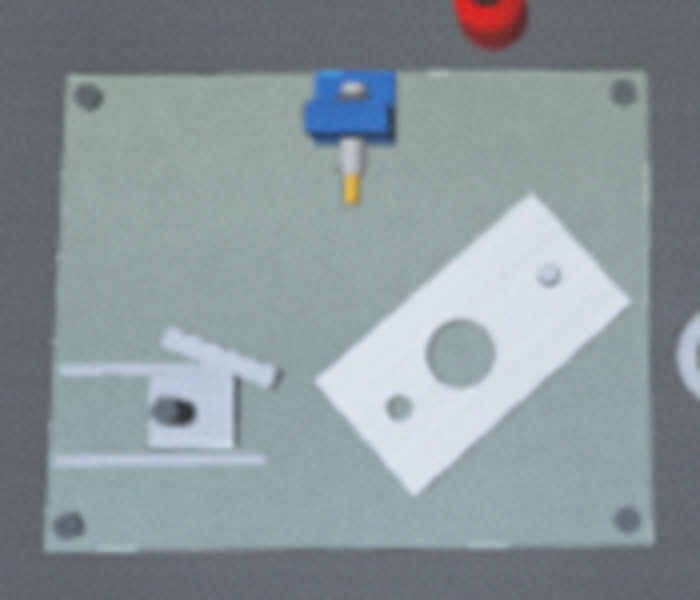

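View pics/sidec.png

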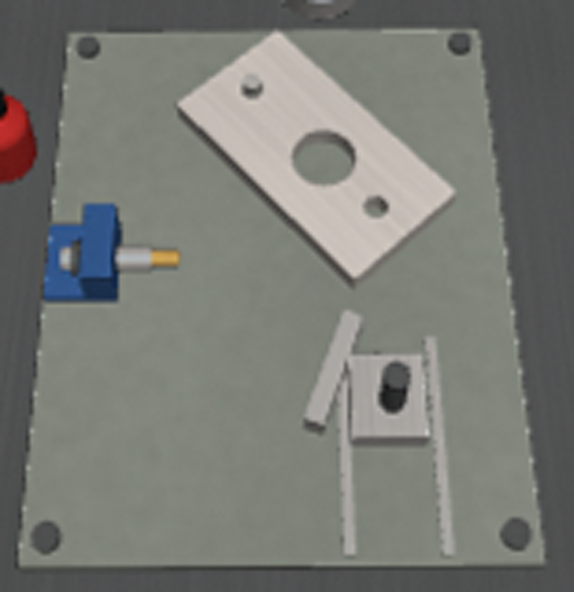

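```bash
cat > meas.py <<'E'
from h import *
def quad(mask):
    cs,_=cv2.findContours(mask.astype(np.uint8),cv2.RETR_EXTERNAL,cv2.CHAIN_APPROX_NONE)
    c=max(cs,key=cv2.contourArea);h=cv2.convexHull(c)
    for e in np.arange(0.01,.1,.005):
        q=cv2.approxPolyDP(h,e*cv2.arcLength(h,True),True)
        if len(q)==4:break
    q=q[:,0].astype(float);p=c[:,0].astype(float);L=[]
    for i in range(4):
        a,b=q[i],q[(i+1)%4];n=np.array([-(b-a)[1],(b-a)[0]]);l=np.hypot(*n);n/=l
        s=((p-a)@(b-a))/l**2;k=(abs((p-a)@n)<2.5)&(s>.06)&(s<.94)
        vx,vy,x,y=cv2.fitLine(p[k].astype(np.float32),cv2.DIST_HUBER,0,.01,.01)[:,0]
        N=np.array([-vy,vx]);m=q.mean(0)
        if N@(np.array([x,y])-m)<0:N=-N
        L.append((N,N@np.array([x,y])+.5*0))
    out=[]
    for i in range(4):
        A=np.array([L[i-1][0],L[i][0]]);out.append(np.linalg.solve(A,[L[i-1][1],L[i][1]]))
    return np.array(out)
def fit(model,pts): # 2D rigid, pts matched to model
    mc,pc=model.mean(0),pts.mean(0);H=(model-mc).T@(pts-pc)
    th=np.arctan2(H[0,1]-H[1,0],H[0,0]+H[1,1]);c,s=np.cos(th),np.sin(th);R=np.array([[c,-s],[s,c]])
    t=pc-R@mc;res=pts-(model@R.T+t);return th,t,np.hypot(*res.T)
def run(name,im):
    hsv=cv2.cvtColor(im,cv2.COLOR_RGB2HSV).astype(int);f=im.astype(int)
    d=None
    base=((f[...,1]-f[...,0]>5)&(f[...,1]-f[...,2]>=0) if name=="top" else (f[...,1]-f[...,0]>2)&(f[...,1]-f[...,2]>2))&(hsv[...,2]>80)
    plate=(hsv[...,2]>190)&(hsv[...,1]<40)
    return base,plate
E
python3 - <<'E'
from meas import *
for n in("top","side"):
    im=cv2.cvtColor(cv2.imread(f"pics/{n}0.png"),cv2.COLOR_BGR2RGB)
    for nm,(u,v) in {"top":dict(base=(150,190),base2=(140,270),base3=(250,180),plate=(190,228),dark=(100,220),keep=(143,236)),"side":dict(base=(255,300),b2=(220,330),b3=(310,220),plate=(262,225),dark=(150,300))}[n].items(): print(n,nm,im[v,u])
E
```

```text
top base [149 167 165]
top base2 [145 164 168]
top base3 [147 160 159]
top plate [220 226 235]
top dark [ 99 107 112]
top keep [185 199 216]
side base [127 131 122]
side b2 [128 133 123]
side b3 [128 133 123]
side plate [195 187 180]
side dark [82 83 84]
```

```bash
cat > pose.py <<'E'
from meas import *
def go(n,im,full=True):
    g=im.astype(int).sum(2)/3
    roi=np.zeros(g.shape,bool)
    if n=="top": roi[145:290,100:268]=1; tb,tp=133,210
    else: roi[195:360,185:345]=1; tb,tp=106,165
    qb=quad((g>tb)&roi)
    W=ray(n,qb,0.010)[:,:2]
    model=np.array([[-160,-60],[130,-60],[130,300],[-160,300]])/1e3
    best=min((fit(model,np.roll(W,k,0)if s else np.roll(W[::-1],k,0)) for k in range(4) for s in(0,1)),key=lambda f:f[2].max())
    th,t,res=best
    print(n,"fixture th %.2f deg"%np.degrees(th),"t",t.round(4),"res",res.round(4))
    # plate
    m=((g>tp)&roi).astype(np.uint8); m=cv2.morphologyEx(m,cv2.MORPH_OPEN,np.ones((3,3)))
    qp=quad(m);P=ray(n,qp,0.026)[:,:2]
    model=np.array([[-45,-25],[45,-25],[45,145],[-45,145]])/1e3
    c=[fit(model,np.roll(P,k,0)if s else np.roll(P[::-1],k,0)) for k in range(4) for s in(0,1)]
    c=[x for x in c if abs(x[0]-th-.4)<1.0] or c
    pth,pt,pr=min(c,key=lambda f:f[2].max())
    print(n,"plate th rel %.3f rad"%(pth-th),"t",pt.round(4),"res",pr.round(4), "px",qp.round(1).tolist())
    return th,t,pth,pt
E
python3 - <<'E'
from pose import *
for n in("top","side"):
    im=cv2.cvtColor(cv2.imread(f"pics/{n}0.png"),cv2.COLOR_BGR2RGB)
    go(n,im)
im=cv2.cvtColor(cv2.imread(f"pics/top0.png"),cv2.COLOR_BGR2RGB)
print(ray("top",[[237.3,208.7]],.036), ray("side",[[258.2,218]],.036))
# keeper post top approx: 
print(ray("top",[[142,242.5]],.068), ray("side",[[297.3,296.5]],.068))
E
```

```text
top fixture th 1.01 deg t [ 0.5566 -0.0594] res [0.002  0.0021 0.0024 0.0022]
top plate th rel 0.719 rad t [ 0.5572 -0.0593] res [0.003  0.0029 0.0025 0.0026] px [[232.3000030517578, 188.8000030517578], [255.89999389648438, 215.10000610351562], [203.0, 262.3999938964844], [179.1999969482422, 234.89999389648438]]
side fixture th -179.01 deg t [0.5227 0.1821] res [0.0034 0.0021 0.0026 0.0036]
side plate th rel 0.719 rad t [0.4758 0.0307] res [0.0022 0.0022 0.0026 0.0025] px [[264.5, 203.39999389648438], [312.1000061035156, 246.39999389648438], [285.29998779296875, 269.29998779296875], [238.39999389648438, 222.39999389648438]]
[[ 0.55505866 -0.06108165  0.036     ]] [[ 0.55530018 -0.05340568  0.036     ]]
[[0.47317939 0.15012938 0.068     ]] [[0.47239771 0.15673921 0.068     ]]
```

```bash
cat >> h.py <<'E'
from scipy.spatial.transform import Rotation as Ro
TF=np.array([.5565,-.0585]);TH=np.radians(1.0)
def f2w(p):
    c,s=np.cos(TH),np.sin(TH);return np.array([[c,-s],[s,c]])@np.array(p)+TF
def w2f(p):
    c,s=np.cos(TH),np.sin(TH);return np.array([[c,s],[-s,c]])@(np.array(p)[:2]-TF)
def tool():
    s=r.observe();return s["position"],Ro.from_euler("xyz",s["tcp_rot"],degrees=True)
def goal_R(yaw): # tool x down, tool y at world yaw deg
    y=np.array([np.cos(np.radians(yaw)),np.sin(np.radians(yaw)),0]);x=np.array([0,0,-1.]);return Ro.from_matrix(np.c_[x,y,np.cross(x,y)])
def row(P,yaw,p=None,R=None):
    if p is None:p,R=tool()
    sh=R.inv().apply(np.array(P)-p)/.08
    tu=(R.inv()*goal_R(yaw)).as_rotvec()/np.pi
    return np.r_[sh,tu].round(4).tolist()
E
python3 - <<'E'
from h import *
p,R=tool();print(R.as_matrix().round(3))
m=R.as_matrix();print("yaw of tool y",np.degrees(np.arctan2(m[1,1],m[0,1])))
a=.719
for nm,q in dict(push=(-.045,.112),pre=(-.085,.112)).items():
    c,s=np.cos(a),np.sin(a);f=np.array([[c,-s],[s,c]])@q;print(nm,f,f2w(f))
E
```

```text
[[-0.     0.284  0.959]
 [-0.001  0.959 -0.284]
 [-1.    -0.001 -0.   ]]
yaw of tool y 73.50884143902825
push [-0.10762776  0.05463759] [ 0.44793508 -0.0057491 ]
pre [-0.13772635  0.02829229] [ 0.41830086 -0.03261568]
```

carry_out([
  [[0, -0.15, 0.35], [0, 0, 0]],
  [[0, -0.3, 0.7], [0, 0, 0]],
  [[0, -0.4, 0.95], [0, 0, 0]],
], claw=0, grip_force=20)

```text
clock: 0.4
position: [0.2135, 0.4496, 0.2258]
tcp_rot: [-87.1, 89.9, -103.6]
force: [0.7, 0.3, 1.1]
gripper_width: 0.834
```

carry_out([
  [[0, -0.15, 0.35], [0, 0, 0]],
  [[0, -0.3, 0.7], [0, 0, 0]],
  [[0, -0.4, 0.95], [0, 0, 0]],
])

```text
clock: 0.65
position: [0.2787, 0.3957, 0.2257]
tcp_rot: [-83.6, 89.8, -100.1]
force: [0.4, -0.2, -0.3]
gripper_width: 0.615
```

carry_out([
  [[0, -0.15, 0.35], [0, 0, 0]],
  [[0, -0.3, 0.7], [0, 0, 0]],
  [[0, -0.4, 0.95], [0, 0, 0]],
])

```text
clock: 0.9
position: [0.3439, 0.3417, 0.2257]
tcp_rot: [-80.6, 89.8, -97.1]
force: [-0.2, 0.1, -0.9]
gripper_width: 0.397
```

carry_out([
  [[0, -0.15, 0.35], [0.03, 0, 0]],
  [[0, -0.3, 0.7], [0.06, 0, 0]],
  [[0, -0.4, 0.95], [0.09, 0, 0]],
  [[0, -0.4, 0.95], [0.12, 0, 0]],
  [[0, -0.4, 0.95], [0.15, 0, 0]],
  [[0, -0.4, 0.95], [0.175, 0, 0]],
  [[0, -0.4, 0.95], [0.175, 0, 0]],
])

```text
clock: 1.48
position: [0.4077, 0.2891, 0.2255]
tcp_rot: [-57.1, 89.8, -105.4]
force: [-0.7, -0.7, -0.8]
gripper_width: 0.006
```

carry_out([
  [[0, -0.22, 0.26], [0, 0, 0]],
  [[0, -0.44, 0.52], [0, 0, 0]],
  [[0, -0.65, 0.77], [0, 0, 0]],
])

```text
clock: 1.73
position: [0.4095, 0.2078, 0.2255]
tcp_rot: [-63.2, 89.7, -111.1]
force: [-0.4, 0.8, -0.2]
gripper_width: 0.005
```

carry_out([
  [[0, -0.22, 0.26], [0, 0, 0]],
  [[0, -0.44, 0.52], [0, 0, 0]],
  [[0, -0.65, 0.77], [0, 0, 0]],
])

```text
clock: 1.98
position: [0.4117, 0.1261, 0.2259]
tcp_rot: [-63.6, 89.7, -111.3]
force: [1.2, -1.1, 0.9]
gripper_width: 0.004
```

carry_out([
  [[0, -0.22, 0.26], [0, 0, 0]],
  [[0, -0.44, 0.52], [0, 0, 0]],
  [[0, -0.65, 0.77], [0, 0, 0]],
  [[0, -0.65, 0.77], [0, 0, 0]],
])

```text
clock: 2.32
position: [0.4148, 0.0423, 0.2262]
tcp_rot: [-57.7, 89.6, -105.5]
force: [0.4, -0.2, 0.1]
gripper_width: 0.007
```

```bash
python3 - <<'E'
from h import *
p,R=tool();print(p,row([.4183,-.0326,.2],42.2))
im,d=read_camera("wrist");cv2.imwrite("pics/w1.png",im[...,::-1])
E
```

```text
[0.4147509  0.04225385 0.22623356] [0.3335, -0.5939, 0.7218, 0.0, 0.0011, 0.0017]
```

View pics/w1.png

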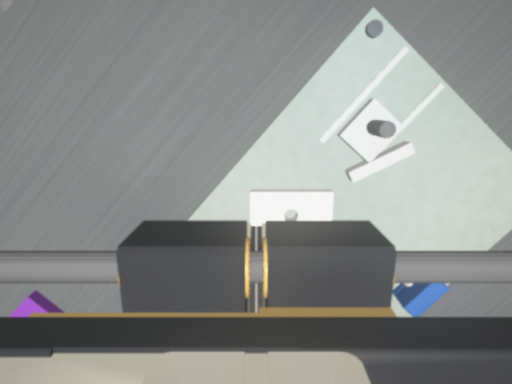

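```bash
cat >> h.py <<'E'
def wray(uv,z,p,R):
    c=camera_params("wrist");K=c["intrinsics"];T=c["tool_from_camera"]
    uv=np.atleast_2d(uv).astype(float);d=np.c_[uv,np.ones(len(uv))]@np.linalg.inv(K).T
    d=R.apply(d@T[:3,:3].T);C=p+R.apply(T[:3,3])
    return C+d*((z-C[2])/d[:,2])[:,None]
E
python3 - <<'E'
from h import *
p,R=tool()
for nm,uv,z in(("cornerL",(249.5,190),.026),("cornerR",(333,190),.026),("post",(387,129.5),.068),("basecorner",(375,8),.01)):
    q=wray(uv,z,p,R)[0];print(nm,q.round(4),w2f(q).round(4))
E
```

```text
cornerL [0.4234 0.0225 0.026 ] [-0.1316  0.0833]
cornerR [0.4901 0.083  0.026 ] [-0.0639  0.1426]
post [0.472  0.1571 0.068 ] [-0.0807  0.217 ]
basecorner [0.394  0.2411 0.01  ] [-0.1573  0.3023]
```

carry_out([
  [[0.25, -0.2, 0.25], [0, 0, 0]],
  [[0.5, -0.4, 0.5], [0, 0, 0]],
  [[0.8, -0.6, 0.72], [0, 0.001, 0.002]],
  [[1, -0.6, 0.72], [0, 0.001, 0.002]],
])

```text
clock: 2.7
position: [0.4174, -0.0332, 0.145]
tcp_rot: [133.7, 89.9, 85.9]
force: [1.0, 0.3, 0.4]
gripper_width: 0.005
```

carry_out([
  [[0.25, 0, 0], [0, 0, 0]],
  [[0.5, 0, 0], [0, 0, 0]],
  [[0.8, 0, 0], [0, 0, 0]],
  [[1, 0, 0], [0, 0, 0]],
  [[1, 0, 0], [0, 0, 0]],
  [[1, 0, 0], [0, 0, 0]],
])

```text
clock: 3.2
position: [0.4171, -0.0322, 0.0647]
tcp_rot: [176.6, 89.8, 128.9]
force: [0.3, -0.7, 0.7]
gripper_width: 0.005
```

```bash
sed -i 's/^TF=.*/TF=np.array([.5560,-.0570]);TH=np.radians(1.0)/' h.py; python3 - <<'E'
from h import *
s=r.observe();p,R=tool();print(p,s["force"],w2f(p),R.as_matrix().round(4).tolist())
print(row([.418,-.031,.015],42.2))
E
```

```text
[ 0.41710397 -0.03215338  0.06474206] [ 0.27653514 -0.68394794  0.74774384] [-0.13844124  0.02726691] [[-0.0017, 0.7396, 0.673], [0.0021, 0.673, -0.7396], [-1.0, 0.0002, -0.0028]]
[0.6218, 0.0179, -0.0014, 0.0005, -0.0009, -0.0001]
```

carry_out([
  [[0.2, 0.02, 0], [0, 0, 0]],
  [[0.4, 0.02, 0], [0, 0, 0]],
  [[0.55, 0.02, 0], [0, 0, 0]],
  [[0.62, 0.02, 0], [0, 0, 0]],
  [[0.62, 0.02, 0], [0, 0, 0]],
  [[0.62, 0.02, 0], [0, 0, 0]],
  [[0.62, 0.08, 0], [0, 0, 0]],
  [[0.62, 0.14, 0], [0, 0, 0]],
  [[0.62, 0.18, 0], [0, 0, 0]],
  [[0.62, 0.22, 0], [0, 0, 0]],
  [[0.62, 0.22, 0], [0, 0, 0]],
])

```text
clock: 4.12
position: [0.4308, -0.0198, 0.0154]
tcp_rot: [157.9, 89.9, 110.2]
force: [-0.2, 0.3, 0.5]
gripper_width: 0.005
```

```bash
cat >> h.py <<'E'
def arc(angs,q,z=.015):
    p,R=tool();out=[]
    for a in angs:
        c,s=np.cos(a),np.sin(a);f=np.array([[c,-s],[s,c]])@np.array(q)
        w=f2w(f);v=row([w[0],w[1],z],np.degrees(a)+1,p,R);out.append([[round(x,3) for x in v[:3]],[round(x,3) for x in v[3:]]])
    return out
def plateframe(a):
    p,_=tool();f=w2f(p);c,s=np.cos(a),np.sin(a);return np.array([[c,s],[-s,c]])@f
E
python3 - <<'E'
from h import *
s=r.observe();print(s["clock"],s["position"],s["force"],plateframe(.719))
print(arc(np.linspace(.70,.42,12),(-.064,.112)))
E
```

```text
4.1167 [ 0.43080083 -0.01981506  0.01542854] [-0.16477669  0.2820105   0.48298467] [-0.06777867  0.11164051]
[[[0.005, 0.074, -0.019], [0.007, -0.001, -0.0]], [[0.005, 0.11, -0.038], [0.015, -0.001, -0.0]], [[0.006, 0.147, -0.057], [0.023, -0.001, -0.0]], [[0.006, 0.184, -0.074], [0.031, -0.001, -0.0]], [[0.006, 0.222, -0.09], [0.039, -0.001, -0.0]], [[0.006, 0.26, -0.105], [0.047, -0.001, -0.0]], [[0.006, 0.298, -0.12], [0.056, -0.001, -0.0]], [[0.006, 0.337, -0.133], [0.064, -0.001, -0.0]], [[0.006, 0.377, -0.146], [0.072, -0.001, -0.0]], [[0.006, 0.416, -0.157], [0.08, -0.001, -0.0]], [[0.006, 0.456, -0.167], [0.088, -0.001, -0.0]], [[0.006, 0.496, -0.177], [0.096, -0.001, -0.0]]]
```

carry_out([
  [[0.005, 0.04, -0.02], [0.007, 0, 0]],
  [[0.005, 0.08, -0.038], [0.015, 0, 0]],
  [[0.005, 0.12, -0.055], [0.023, 0, 0]],
  [[0.005, 0.16, -0.07], [0.031, 0, 0]],
  [[0.005, 0.2, -0.085], [0.039, 0, 0]],
  [[0.005, 0.24, -0.1], [0.047, 0, 0]],
  [[0.005, 0.285, -0.115], [0.056, 0, 0]],
  [[0.005, 0.33, -0.13], [0.064, 0, 0]],
  [[0.005, 0.37, -0.145], [0.072, 0, 0]],
  [[0.005, 0.415, -0.155], [0.08, 0, 0]],
  [[0.005, 0.455, -0.165], [0.088, 0, 0]],
  [[0.005, 0.495, -0.175], [0.096, 0, 0]],
])

```text
clock: 5.12
position: [0.4493, 0.0172, 0.0149]
tcp_rot: [-141.8, 89.8, 153.2]
force: [-3.3, -2.9, 2.9]
gripper_width: 0.005
```

```bash
python3 - <<'E'
from h import *
s=r.observe();print(s["clock"],s["position"],s["force"],plateframe(.42))
im,d=read_camera("top");cv2.imwrite("pics/t2.png",cv2.resize(im[140:290,100:275,::-1],None,fx=4,fy=4))
print(arc(np.linspace(.41,.13,12),(-.064,.112)))
E
```

```text
5.1167 [0.44934427 0.01723849 0.01492632] [-3.28759032 -2.88948202  2.94317777] [-0.06516239  0.1124307 ]
[[[-0.001, 0.022, -0.001], [0.002, -0.001, 0.001]], [[-0.001, 0.058, -0.02], [0.011, -0.001, 0.001]], [[-0.001, 0.095, -0.039], [0.019, -0.001, 0.001]], [[-0.001, 0.132, -0.057], [0.027, -0.001, 0.001]], [[-0.001, 0.169, -0.074], [0.035, -0.001, 0.001]], [[-0.001, 0.207, -0.09], [0.043, -0.001, 0.001]], [[-0.001, 0.245, -0.104], [0.051, -0.001, 0.001]], [[-0.001, 0.284, -0.118], [0.059, -0.001, 0.001]], [[-0.001, 0.323, -0.131], [0.067, -0.001, 0.001]], [[-0.001, 0.362, -0.143], [0.075, -0.001, 0.001]], [[-0.001, 0.401, -0.154], [0.083, -0.001, 0.001]], [[-0.001, 0.441, -0.164], [0.091, -0.001, 0.001]]]
```

View pics/t2.png

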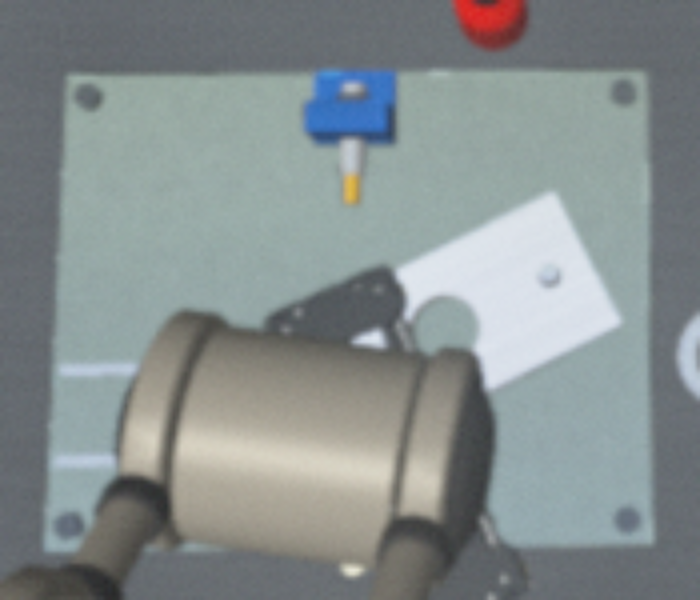

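carry_out([
  [[0, 0.022, 0], [0.002, 0, 0]],
  [[0, 0.058, -0.02], [0.011, 0, 0]],
  [[0, 0.095, -0.04], [0.019, 0, 0]],
  [[0, 0.132, -0.057], [0.027, 0, 0]],
  [[0, 0.17, -0.074], [0.035, 0, 0]],
  [[0, 0.207, -0.09], [0.043, 0, 0]],
  [[0, 0.245, -0.104], [0.051, 0, 0]],
  [[0, 0.284, -0.118], [0.059, 0, 0]],
  [[0, 0.323, -0.13], [0.067, 0, 0]],
  [[0, 0.362, -0.143], [0.075, 0, 0]],
  [[0, 0.4, -0.154], [0.083, 0, 0]],
  [[0, 0.44, -0.164], [0.091, 0, 0]],
])

```text
clock: 6.17
position: [0.4748, 0.0443, 0.0149]
tcp_rot: [-116.8, 89.6, 161.7]
force: [-4.9, -1.4, 5.7]
gripper_width: 0.001
```

```bash
python3 - <<'E'
from h import *
s=r.observe();print(s["clock"],s["position"],s["force"],plateframe(.13))
im,d=read_camera("top");cv2.imwrite("pics/t3.png",cv2.resize(im[140:290,100:275,::-1],None,fx=4,fy=4))
print(arc(np.linspace(.11,.05,4),(-.064,.112)))
E
```

```text
6.1667 [0.47482177 0.04434522 0.01485007] [-4.89061055 -1.40987346  5.71514213] [-0.06540772  0.11217214]
[[[-0.001, 0.037, -0.011], [0.006, -0.001, 0.002]], [[-0.001, 0.066, -0.026], [0.013, -0.001, 0.002]], [[-0.002, 0.094, -0.041], [0.019, -0.001, 0.002]], [[-0.002, 0.123, -0.055], [0.025, -0.001, 0.002]]]
```

View pics/t3.png

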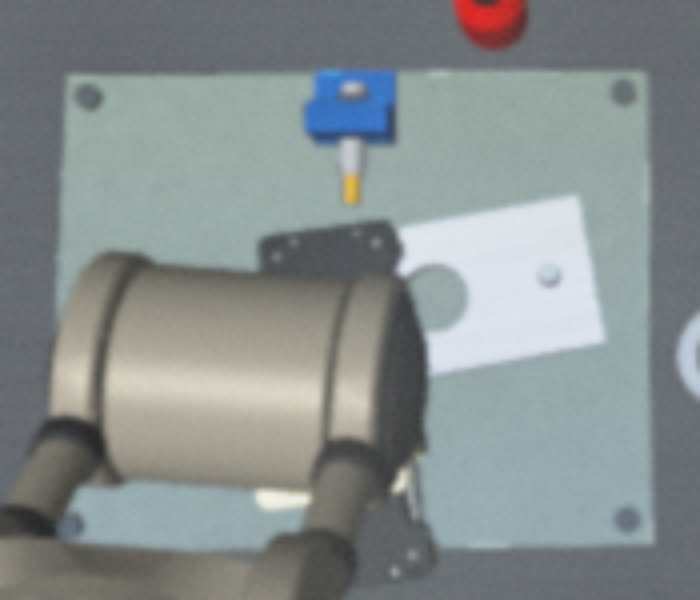

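carry_out([
  [[0, 0, 0], [0, 0, 0]],
  [[0, 0, 0], [0, 0, 0]],
])

```text
clock: 6.38
position: [0.4754, 0.0446, 0.015]
tcp_rot: [-121.6, 89.7, 156.9]
force: [-2.1, 0.5, 3.0]
gripper_width: 0.004
```

carry_out([
  [[-0.02, 0, 0], [0, 0, 0]],
  [[-0.02, 0, 0], [0, 0, 0]],
])

```text
clock: 6.55
position: [0.4761, 0.0445, 0.0168]
tcp_rot: [-131.1, 89.8, 147.4]
force: [-0.1, 0.4, 0.1]
gripper_width: 0.004
```

```bash
python3 - <<'E'
from h import *
s=r.observe();print(s["force"],plateframe(.131))
print(arc([.125,.10,.075,.06,.05,.04],(-.0645,.112)))
E
```

```text
[-0.12461797  0.3956436   0.12083734] [-0.06395624  0.11224084]
[[[0.023, 0.002, -0.002], [0.002, -0.001, 0.001]], [[0.023, 0.037, -0.021], [0.01, -0.001, 0.001]], [[0.023, 0.073, -0.04], [0.018, -0.001, 0.001]], [[0.023, 0.095, -0.051], [0.022, -0.001, 0.001]], [[0.023, 0.109, -0.058], [0.026, -0.001, 0.001]], [[0.023, 0.124, -0.064], [0.029, -0.001, 0.001]]]
```

carry_out([
  [[0, 0.012, -0.006], [0.003, 0, 0]],
  [[0, 0.024, -0.013], [0.006, 0, 0]],
  [[0, 0.037, -0.021], [0.01, 0, 0]],
  [[0, 0.05, -0.028], [0.013, 0, 0]],
  [[0, 0.061, -0.034], [0.016, 0, 0]],
  [[0, 0.073, -0.04], [0.018, 0, 0]],
  [[0, 0.084, -0.045], [0.02, 0, 0]],
  [[0, 0.095, -0.051], [0.022, 0, 0]],
  [[0, 0.1, -0.053], [0.023, 0, 0]],
])

```text
clock: 7.3
position: [0.4835, 0.05, 0.0168]
tcp_rot: [-126.3, 89.8, 148.0]
force: [-2.8, -2.5, 2.2]
gripper_width: 0.005
```

```bash
python3 - <<'E'
from h import *
s=r.observe();print(s["clock"],s["position"],s["force"],plateframe(.057))
im,d=read_camera("top");cv2.imwrite("pics/t4.png",cv2.resize(im[140:290,100:275,::-1],None,fx=4,fy=4))
print(arc([.05,.04,.03,.02],(-.0645,.112),.0166))
E
```

```text
7.3 [0.48347096 0.05004061 0.01678347] [-2.82920049 -2.49472453  2.22033394] [-0.06436594  0.11213911]
[[[0.002, 0.008, -0.004], [0.003, -0.001, 0.001]], [[0.002, 0.022, -0.012], [0.006, -0.001, 0.001]], [[0.002, 0.036, -0.019], [0.009, -0.001, 0.001]], [[0.002, 0.05, -0.027], [0.012, -0.001, 0.001]]]
```

View pics/t4.png

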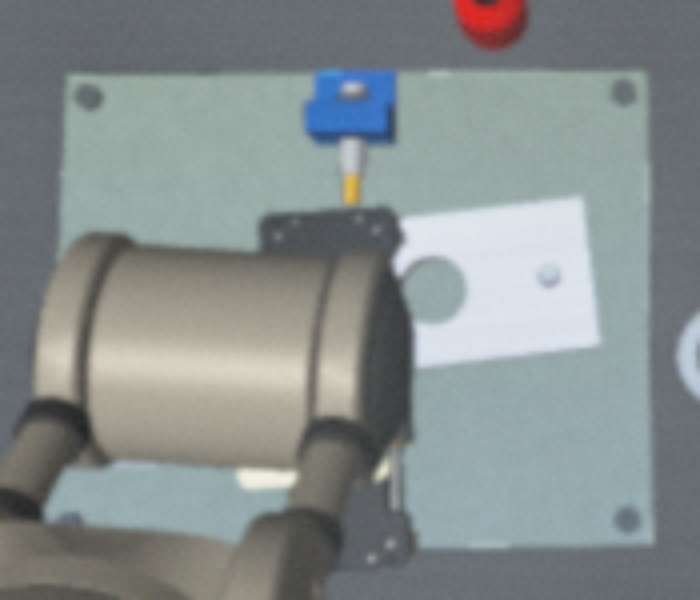

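carry_out([
  [[0, 0.008, -0.004], [0.002, 0, 0]],
  [[0, 0.015, -0.008], [0.004, 0, 0]],
  [[0, 0.022, -0.012], [0.006, 0, 0]],
  [[0, 0.029, -0.015], [0.008, 0, 0]],
])

```text
clock: 7.68
position: [0.4856, 0.0515, 0.0168]
tcp_rot: [-124.7, 89.7, 148.1]
force: [-3.8, -1.1, 2.8]
gripper_width: 0.003
```

carry_out([
  [[0, 0.008, -0.004], [0.002, 0, 0]],
  [[0, 0.015, -0.008], [0.004, 0, 0]],
  [[0, 0.022, -0.012], [0.006, 0, 0]],
  [[0, 0.029, -0.015], [0.008, 0, 0]],
])

```text
clock: 8.02
position: [0.4878, 0.053, 0.0167]
tcp_rot: [-122.7, 89.7, 148.6]
force: [-3.5, -0.8, 2.8]
gripper_width: 0.004
```

```bash
cat > edge.py <<'E'
from h import *
import sys
im,d=read_camera("top");n=sys.argv[1]
cv2.imwrite(f"pics/{n}.png",cv2.resize(im[140:290,100:275,::-1],None,fx=4,fy=4))
g=im.astype(int).mean(2)
# -x/+x long edges in columns right of the gripper
for lo,hi,nm in((180,205,"plus"),(218,240,"minus")):
    P=[]
    for u in range(206,246):
        col=g[lo:hi,u]; dd=np.diff(col); k=np.argmax(dd if nm=="plus" else -dd)
        if abs(dd[k])>15:
            # subpixel: crossing of 195
            c0,c1=col[max(k-1,0)],col[min(k+2,len(col)-1)];m=(c0+c1)/2
            seg=col[max(k-1,0):k+3]
            for j in range(len(seg)-1):
                if (seg[j]-m)*(seg[j+1]-m)<=0 and seg[j]!=seg[j+1]:
                    P.append((u,lo+max(k-1,0)+j+(m-seg[j])/(seg[j+1]-seg[j])));break
    W=ray("top",np.array(P),.026)[:,:2]
    F=np.array([w2f(w) for w in W])
    vx,vy,x,y=cv2.fitLine(F.astype(np.float32),cv2.DIST_HUBER,0,.001,.01)[:,0]
    print(nm,len(F),"angle %.3f"%np.arctan(-vx/vy),"x at y=0: %.4f y=.12: %.4f"%(x-y*vx/vy,x+(.12-y)*vx/vy))
E
python3 edge.py t5; python3 -c "
from h import *
print(r.observe()['force'],tool()[0])"
```

```text
plus 40 angle 0.068 x at y=0: 0.0464 y=.12: 0.0382
minus 40 angle 0.077 x at y=0: -0.0441 y=.12: -0.0534
[-3.72570955 -1.02937396  1.75098801] [0.48791671 0.0529861  0.0167268 ]
```

carry_out([
  [[0, 0.008, -0.004], [0.002, 0, 0]],
  [[0, 0.015, -0.008], [0.004, 0, 0]],
  [[0, 0.02, -0.011], [0.006, 0, 0]],
  [[0, 0.02, -0.011], [0.006, 0, 0]],
])

```text
clock: 8.4
position: [0.4896, 0.0541, 0.0167]
tcp_rot: [-124.1, 89.7, 146.1]
force: [-3.6, 0.3, 1.6]
gripper_width: 0.003
```

carry_out([
  [[0, 0.008, -0.004], [0.002, 0, 0]],
  [[0, 0.015, -0.008], [0.004, 0, 0]],
  [[0, 0.02, -0.011], [0.006, 0, 0]],
  [[0, 0.02, -0.011], [0.006, 0, 0]],
])

```text
clock: 8.73
position: [0.4912, 0.055, 0.0167]
tcp_rot: [-124.4, 89.7, 144.7]
force: [-3.8, -0.9, 2.4]
gripper_width: 0.004
```

carry_out([
  [[0, 0.008, -0.004], [0.002, 0, 0]],
  [[0, 0.015, -0.008], [0.004, 0, 0]],
  [[0, 0.02, -0.011], [0.006, 0, 0]],
  [[0, 0.02, -0.011], [0.006, 0, 0]],
])

```text
clock: 9.07
position: [0.4929, 0.056, 0.0167]
tcp_rot: [-124.3, 89.7, 143.7]
force: [-3.3, 1.5, 1.3]
gripper_width: 0.005
```

```bash
python3 edge.py t6
```

```text
plus 40 angle 0.026 x at y=0: 0.0465 y=.12: 0.0434
minus 40 angle 0.031 x at y=0: -0.0441 y=.12: -0.0478
```

View pics/t6.png

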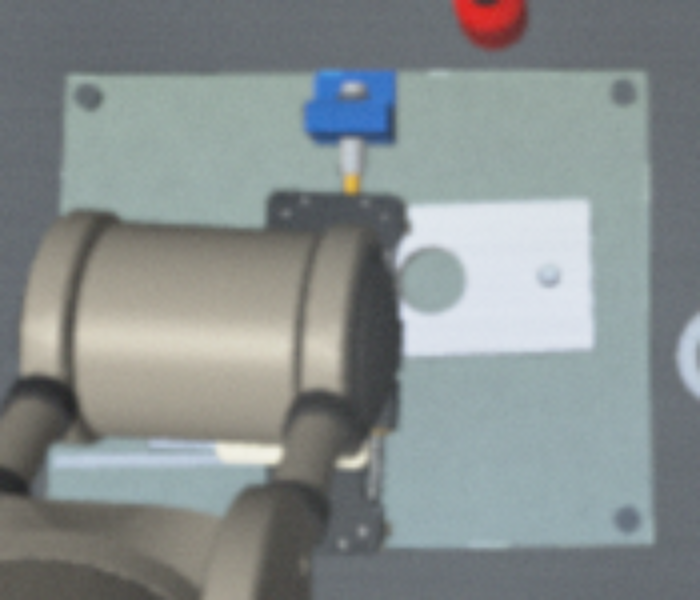

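carry_out([
  [[0, 0.008, -0.003], [0.002, 0, 0]],
  [[0, 0.015, -0.006], [0.004, 0, 0]],
  [[0, 0.015, -0.006], [0.004, 0, 0]],
  [[0, 0.015, -0.006], [0.004, 0, 0]],
])

```text
clock: 9.45
position: [0.4942, 0.0565, 0.0167]
tcp_rot: [-126.1, 89.7, 141.2]
force: [-3.6, 1.3, 2.4]
gripper_width: 0.006
```

carry_out([
  [[0, 0.008, -0.003], [0.002, 0, 0]],
  [[0, 0.015, -0.006], [0.004, 0, 0]],
  [[0, 0.015, -0.006], [0.004, 0, 0]],
  [[0, 0.015, -0.006], [0.004, 0, 0]],
])

```text
clock: 9.78
position: [0.4956, 0.057, 0.0167]
tcp_rot: [-128.4, 89.7, 138.2]
force: [-4.0, 1.7, 2.4]
gripper_width: 0.005
```

carry_out([
  [[0, 0.008, -0.001], [0, 0, 0]],
  [[0, 0.015, -0.002], [0, 0, 0]],
  [[0, 0.015, -0.002], [0, 0, 0]],
  [[0, 0.015, -0.002], [0, 0, 0]],
])

```text
clock: 10.12
position: [0.4969, 0.0572, 0.0167]
tcp_rot: [-131.2, 89.7, 135.4]
force: [-3.5, 2.4, 3.0]
gripper_width: 0.007
```

carry_out([
  [[0, 0.008, -0.001], [0, 0, 0]],
  [[0, 0.015, -0.002], [0, 0, 0]],
  [[0, 0.015, -0.002], [0, 0, 0]],
  [[0, 0.015, -0.002], [0, 0, 0]],
])

```text
clock: 10.45
position: [0.4973, 0.0573, 0.0166]
tcp_rot: [-118.6, 89.7, 148.0]
force: [-6.8, 1.3, 5.6]
gripper_width: 0.007
```

```bash
python3 edge.py t7
```

```text
plus 40 angle -0.005 x at y=0: 0.0469 y=.12: 0.0476
minus 40 angle -0.012 x at y=0: -0.0441 y=.12: -0.0426
```

View pics/t7.png

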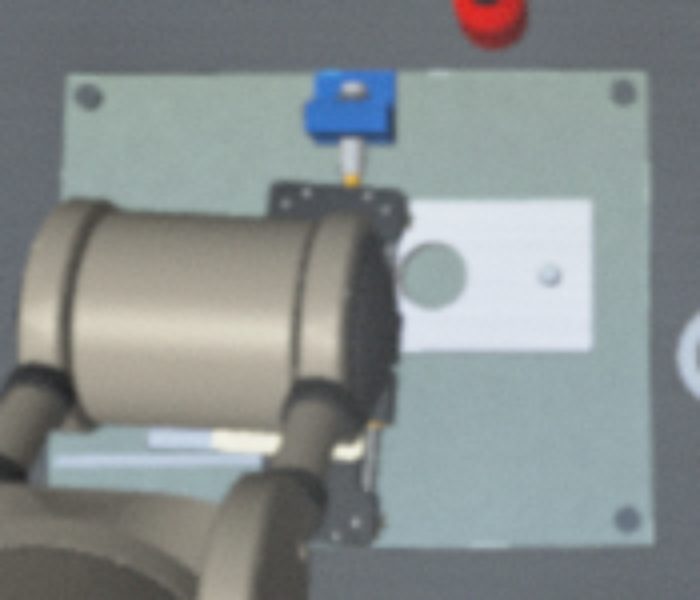

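carry_out([
  [[0, 0.008, 0], [0, 0, 0]],
  [[0, 0.008, 0], [0, 0, 0]],
  [[0, 0.008, 0], [0, 0, 0]],
])

```text
clock: 10.75
position: [0.4973, 0.0573, 0.0166]
tcp_rot: [-113.1, 89.6, 153.5]
force: [-6.7, 1.2, 4.6]
gripper_width: 0.004
```

carry_out([
  [[0, 0.008, 0], [0, 0, 0]],
  [[0, 0.008, 0], [0, 0, 0]],
  [[0, 0.008, 0], [0, 0, 0]],
])

```text
clock: 11.0
position: [0.4973, 0.0573, 0.0167]
tcp_rot: [-109.3, 89.5, 157.3]
force: [-5.6, 1.7, 5.5]
gripper_width: 0.006
```

carry_out([
  [[0, -0.03, 0], [0, 0, 0]],
  [[0, -0.08, 0], [0, 0, 0]],
  [[0, -0.18, 0], [0, 0, 0]],
  [[-0.1, -0.3, 0], [0, 0, 0]],
  [[-0.4, -0.3, 0], [0, 0, 0]],
  [[-0.7, -0.3, 0], [0, 0, 0]],
  [[-0.95, -0.3, 0], [0, 0, 0]],
  [[-0.95, -0.3, 0], [0, 0, 0]],
])

```text
clock: 11.67
position: [0.4762, 0.0583, 0.0964]
tcp_rot: [180.0, 89.8, 86.6]
force: [1.2, 1.8, 0.4]
gripper_width: 0.006
```

```bash
python3 edge.py t8; python3 - <<'E'
from h import *
w=f2w((-.080,.247));s=r.observe();print(s["position"],s["force"],w,row([w[0],w[1],.095],1.0))
E
```

```text
plus 40 angle -0.006 x at y=0: 0.0469 y=.12: 0.0476
minus 40 angle -0.012 x at y=0: -0.0441 y=.12: -0.0426
[0.47527187 0.05829394 0.0945933 ] [-0.01591574  0.04468469 -0.10630172] [0.47170144 0.18856619] [-0.0003, -0.1406, -1.6229, -0.0243, -0.0009, 0.0008]
```

View pics/t8.png

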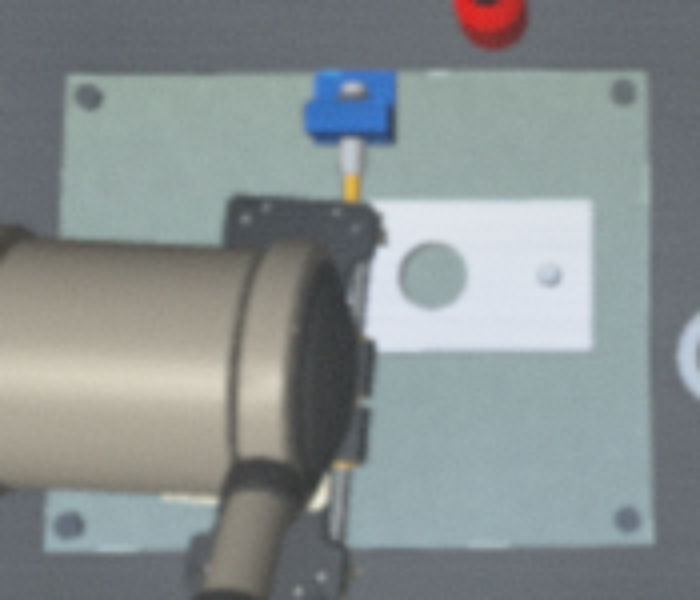

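carry_out([
  [[-0.05, -0.02, -0.3], [-0.024, 0, 0]],
  [[-0.05, -0.04, -0.6], [-0.024, 0, 0]],
  [[-0.05, -0.07, -0.85], [-0.024, 0, 0]],
  [[-0.05, -0.07, -0.85], [-0.024, 0, 0]],
])

```text
clock: 12.05
position: [0.4728, 0.1289, 0.0977]
tcp_rot: [-137.4, 89.7, 133.7]
force: [-0.7, -0.2, -0.6]
gripper_width: 0.007
```

carry_out([
  [[0, 0, -0.3], [0, 0, 0]],
  [[0, 0, -0.6], [0, 0, 0]],
  [[0, -0.02, -0.8], [0, 0, 0]],
  [[0, -0.02, -0.8], [0, 0, 0]],
  [[0, -0.02, -0.8], [0, 0, 0]],
])

```text
clock: 12.47
position: [0.4694, 0.1927, 0.097]
tcp_rot: [-121.5, 89.7, 149.7]
force: [0.3, -0.2, -0.1]
gripper_width: 0.008
```

```bash
python3 - <<'E'
from h import *
w=f2w((-.080,.247));s=r.observe();print(s["position"],s["force"],w,row([w[0],w[1],.040],1.0))
p,R=tool()
im,d=read_camera("wrist");cv2.imwrite("pics/w2.png",im[...,::-1])
im,d=read_camera("side");cv2.imwrite("pics/s2.png",cv2.resize(im[195:355,190:345,::-1],None,fx=3.7,fy=3.7))
E
```

```text
[0.46935913 0.19268127 0.09700154] [ 0.273445   -0.24366244 -0.14816399] [0.47170144 0.18856619] [0.7122, 0.0315, 0.054, 0.0009, -0.0009, 0.0015]
```

View pics/w2.png

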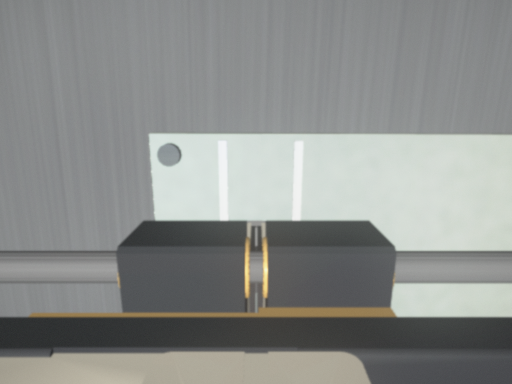

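View pics/s2.png

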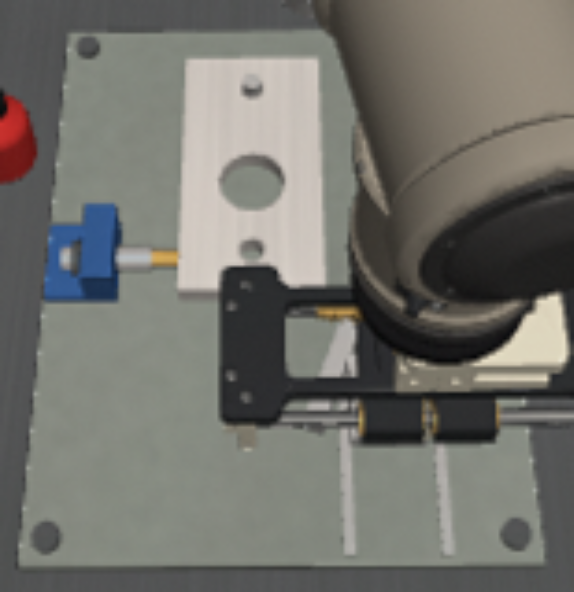

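carry_out([
  [[0.2, 0.03, 0], [0, 0, 0]],
  [[0.4, 0.03, 0], [0, 0, 0]],
  [[0.6, 0.03, 0], [0, 0, 0]],
  [[0.71, 0.03, 0], [0, 0, 0]],
  [[0.71, 0.03, 0], [0, 0, 0]],
  [[0.71, 0.03, 0.05], [0, 0, 0]],
  [[0.71, 0.03, 0.1], [0, 0, 0]],
  [[0.71, 0.03, 0.1], [0, 0, 0]],
])

```text
clock: 13.23
position: [0.4727, 0.1833, 0.0414]
tcp_rot: [-136.9, 89.8, 134.1]
force: [0.2, 0.7, -0.2]
gripper_width: 0.005
```

carry_out([
  [[0, 0, 0.02], [0, 0, 0]],
  [[0, 0, 0.04], [0, 0, 0]],
  [[0, 0, 0.06], [0, 0, 0]],
  [[0, 0, 0.08], [0, 0, 0]],
  [[0, 0, 0.1], [0, 0, 0]],
  [[0, 0, 0.12], [0, 0, 0]],
])

```text
clock: 13.73
position: [0.4728, 0.1738, 0.0414]
tcp_rot: [-142.2, 89.8, 128.8]
force: [-0.5, 4.2, -0.0]
gripper_width: 0.004
```

```bash
python3 - <<'E'
from h import *
s=r.observe();p,R=tool();print(p,s["force"],w2f(p),R.as_matrix().round(3).tolist())
im,d=read_camera("side");cv2.imwrite("pics/s3.png",cv2.resize(im[195:355,190:345,::-1],None,fx=3.7,fy=3.7))
E
```

```text
[0.47284756 0.17378367 0.04138742] [-0.53966423  4.19798662 -0.04141537] [-0.07911205  0.23219973] [[-0.003, 1.0, 0.017], [0.003, 0.017, -1.0], [-1.0, -0.003, -0.003]]
```

View pics/s3.png

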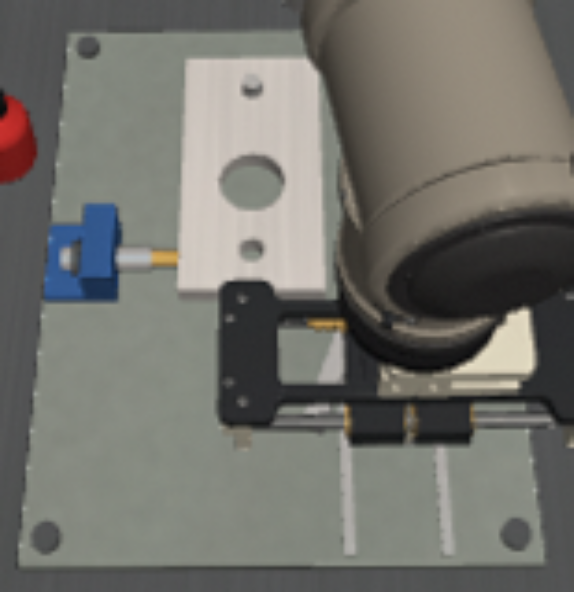

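carry_out([
  [[0, 0, 0.025], [0, 0, 0]],
  [[0, 0, 0.05], [0, 0, 0]],
  [[0, 0, 0.075], [0, 0, 0]],
  [[0, 0, 0.1], [0, 0, 0]],
  [[0, 0, 0.125], [0, 0, 0]],
  [[0, 0, 0.15], [0, 0, 0]],
  [[0, 0, 0.175], [0, 0, 0]],
  [[0, 0, 0.2], [0, 0, 0]],
  [[0, 0, 0.22], [0, 0, 0]],
  [[0, 0, 0.24], [0, 0, 0]],
])

```text
clock: 14.62
position: [0.4732, 0.1544, 0.0414]
tcp_rot: [-144.5, 89.7, 126.5]
force: [-0.7, 4.2, 0.9]
gripper_width: -0.001
```

carry_out([
  [[0, 0, 0.02], [0, 0, 0]],
  [[0, 0, 0.04], [0, 0, 0]],
  [[0, 0, 0.06], [0, 0, 0]],
])

```text
clock: 14.87
position: [0.4733, 0.1494, 0.0413]
tcp_rot: [-143.7, 89.7, 127.3]
force: [-0.4, 4.2, 1.2]
gripper_width: 0.009
```

carry_out([
  [[0, 0, 0.02], [0, 0, 0]],
  [[0, 0, 0.04], [0, 0, 0]],
  [[0, 0, 0.06], [0, 0, 0]],
])

```text
clock: 15.12
position: [0.4734, 0.1444, 0.0414]
tcp_rot: [-144.3, 89.7, 126.7]
force: [-0.4, 3.9, 1.2]
gripper_width: 0.002
```

```bash
python3 - <<'E'
from h import *
s=r.observe();p,R=tool();print(p,s["force"],w2f(p))
im,d=read_camera("side");cv2.imwrite("pics/s4.png",cv2.resize(im[195:355,190:345,::-1],None,fx=3.7,fy=3.7))
E
```

```text
[0.47336887 0.14444251 0.04136918] [-0.42257466  3.85817201  1.21707652] [-0.07910289  0.20285394]
```

View pics/s4.png

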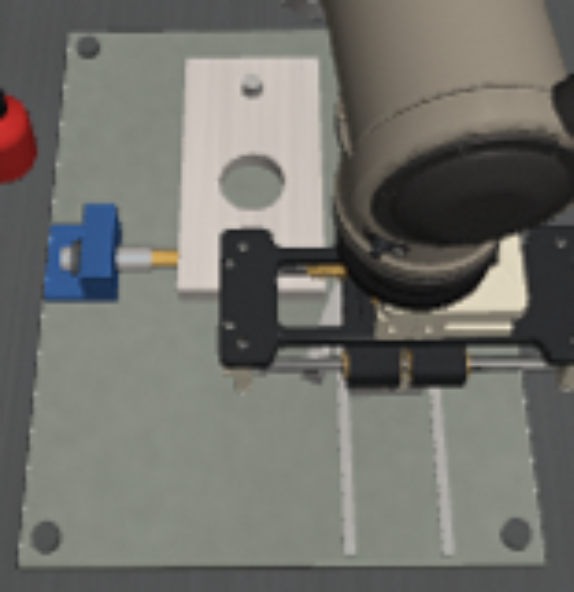

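carry_out([
  [[0, 0, 0.02], [0, 0, 0]],
  [[0, 0, 0.04], [0, 0, 0]],
  [[0, 0, 0.06], [0, 0, 0]],
])

```text
clock: 15.42
position: [0.4735, 0.1392, 0.0414]
tcp_rot: [-143.1, 89.8, 127.9]
force: [-0.8, 4.5, 1.7]
gripper_width: 0.006
```

carry_out([
  [[0, 0, 0.01], [0, 0, 0]],
  [[0, 0, 0.02], [0, 0, 0]],
  [[0, 0, 0.03], [0, 0, 0]],
])

```text
clock: 15.67
position: [0.4735, 0.1367, 0.0413]
tcp_rot: [-142.7, 89.8, 128.2]
force: [-0.4, 4.0, 1.3]
gripper_width: 0.007
```

carry_out([
  [[0, 0, 0.01], [0, 0, 0]],
  [[0, 0, 0.02], [0, 0, 0]],
  [[0, 0, 0.03], [0, 0, 0]],
])

```text
clock: 15.92
position: [0.4736, 0.1343, 0.0413]
tcp_rot: [-142.8, 89.7, 128.2]
force: [-0.9, 4.1, 1.8]
gripper_width: 0.004
```

carry_out([
  [[0, 0, 0.01], [0, 0, 0]],
  [[0, 0, 0.02], [0, 0, 0]],
])

```text
clock: 16.08
position: [0.4736, 0.1326, 0.0414]
tcp_rot: [-143.4, 89.8, 127.5]
force: [0.8, 4.3, 2.0]
gripper_width: 0.004
```

carry_out([
  [[0, 0, 0.01], [0, 0, 0]],
  [[0, 0, 0.02], [0, 0, 0]],
])

```text
clock: 16.25
position: [0.4736, 0.1311, 0.0413]
tcp_rot: [-145.4, 89.7, 125.6]
force: [0.3, 6.5, 1.7]
gripper_width: -0.001
```

carry_out([
  [[0, 0, 0.01], [0, 0, 0]],
  [[0, 0, 0.02], [0, 0, 0]],
])

```text
clock: 16.42
position: [0.4736, 0.13, 0.0414]
tcp_rot: [-152.8, 89.7, 118.1]
force: [-0.7, 8.2, 1.5]
gripper_width: 0.002
```

carry_out([
  [[0, 0, 0.01], [0, 0, 0]],
  [[0, 0, 0.02], [0, 0, 0]],
  [[0, 0, 0.02], [0, 0, 0]],
])

```text
clock: 16.67
position: [0.4736, 0.129, 0.0414]
tcp_rot: [-158.4, 89.6, 112.6]
force: [-0.8, 7.4, 1.7]
gripper_width: 0.008
```

carry_out([
  [[0, 0, 0.01], [0, 0, 0]],
  [[0, 0, 0.02], [0, 0, 0]],
  [[0, 0, 0.02], [0, 0, 0]],
])

```text
clock: 16.92
position: [0.4736, 0.1282, 0.0414]
tcp_rot: [-163.0, 89.6, 107.9]
force: [-0.4, 8.2, 1.5]
gripper_width: 0.005
```

carry_out([
  [[0, 0, 0.015], [0, 0, 0]],
  [[0, 0, 0.025], [0, 0, 0]],
  [[0, 0, 0.025], [0, 0, 0]],
])

```text
clock: 17.17
position: [0.4737, 0.1271, 0.0414]
tcp_rot: [-167.4, 89.5, 103.5]
force: [0.2, 9.8, 1.8]
gripper_width: 0.005
```

carry_out([
  [[0, 0, 0.015], [0, 0, 0]],
  [[0, 0, 0.025], [0, 0, 0]],
  [[0, 0, 0.025], [0, 0, 0]],
])

```text
clock: 17.42
position: [0.4737, 0.1261, 0.0415]
tcp_rot: [-171.0, 89.4, 99.9]
force: [-0.9, 9.1, 0.5]
gripper_width: 0.001
```

carry_out([
  [[0, 0, 0.015], [0, 0, 0]],
  [[0, 0, 0.025], [0, 0, 0]],
  [[0, 0, 0.03], [0, 0, 0]],
])

```text
clock: 17.67
position: [0.4737, 0.1251, 0.0415]
tcp_rot: [-174.0, 89.3, 96.9]
force: [0.0, 13.3, 0.6]
gripper_width: 0.006
```

```bash
python3 edge.py t9; python3 - <<'E'
from h import *
F=[]
for i in range(8):
    read_camera("side");F.append(r.observe()["force"])
im,d=read_camera("side");cv2.imwrite("pics/s5.png",cv2.resize(im[195:355,190:345,::-1],None,fx=3.7,fy=3.7))
print(np.mean(F,0),np.std(F,0),tool()[0],r.observe()["clock"])
E
```

```text
plus 40 angle -0.018 x at y=0: 0.0471 y=.12: 0.0492
minus 40 angle -0.029 x at y=0: -0.0437 y=.12: -0.0403
[-0.03050195 12.06284711  1.27448313] [0.30676926 0.33567925 0.38737668] [0.47371355 0.12501286 0.0414749 ] 18.1667
```

View pics/s5.png

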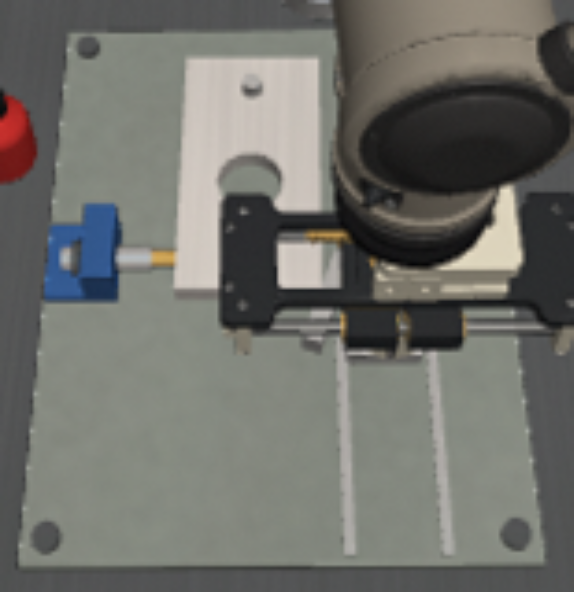

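carry_out([
  [[0, 0, -0.03], [0, 0, 0]],
  [[0, 0, -0.08], [0, 0, 0]],
  [[0, 0, -0.16], [0, 0, 0]],
  [[0, 0, -0.3], [0, 0, 0]],
  [[-0.05, 0, -0.35], [0, 0, 0]],
  [[-0.35, 0, -0.35], [0, 0, 0]],
  [[-0.7, 0, -0.35], [0, 0, 0]],
  [[-0.95, 0, -0.35], [0, 0, 0]],
  [[-0.95, 0, -0.35], [0, 0, 0]],
])

```text
clock: 18.92
position: [0.4758, 0.1529, 0.1219]
tcp_rot: [154.1, 89.2, 65.0]
force: [0.6, 1.0, 0.4]
gripper_width: 0.006
```

carry_out([
  [[-0.2, 0, -0.3], [0, 0, 0]],
  [[-0.4, 0, -0.6], [0, 0, 0]],
  [[-0.6, 0, -0.9], [0, 0, 0]],
  [[-0.6, 0, -0.95], [0, 0, 0]],
])

```text
clock: 19.25
position: [0.4754, 0.2318, 0.1736]
tcp_rot: [143.3, 88.9, 54.3]
force: [1.0, 0.3, -0.2]
gripper_width: 0.005
```

carry_out([
  [[0, 0, -0.3], [0, 0, 0]],
  [[0, 0, -0.6], [0, 0, 0]],
  [[0, 0, -0.95], [0, 0, 0]],
  [[0, 0, -0.95], [0, 0, 0]],
  [[0, 0, -0.95], [0, 0, 0]],
])

```text
clock: 19.67
position: [0.4733, 0.3082, 0.1733]
tcp_rot: [145.6, 89.0, 56.7]
force: [0.5, -0.2, -0.1]
gripper_width: 0.005
```

```bash
python3 edge.py t10; python3 - <<'E'
from h import *
im,d=read_camera("side");cv2.imwrite("pics/s6.png",cv2.resize(im[195:355,190:345,::-1],None,fx=3.7,fy=3.7))
print(r.observe()["force"],tool()[0],r.observe()["clock"])
E
```

```text
plus 40 angle -0.019 x at y=0: 0.0470 y=.12: 0.0493
minus 40 angle -0.030 x at y=0: -0.0436 y=.12: -0.0400
[ 0.14308675 -0.14056382  1.03841929] [0.47365873 0.3068428  0.1737342 ] 19.7667
```

View pics/s6.png

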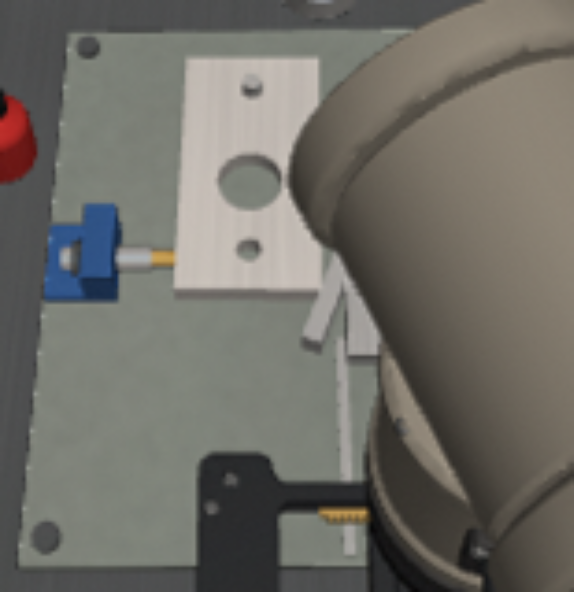

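View pics/t10.png

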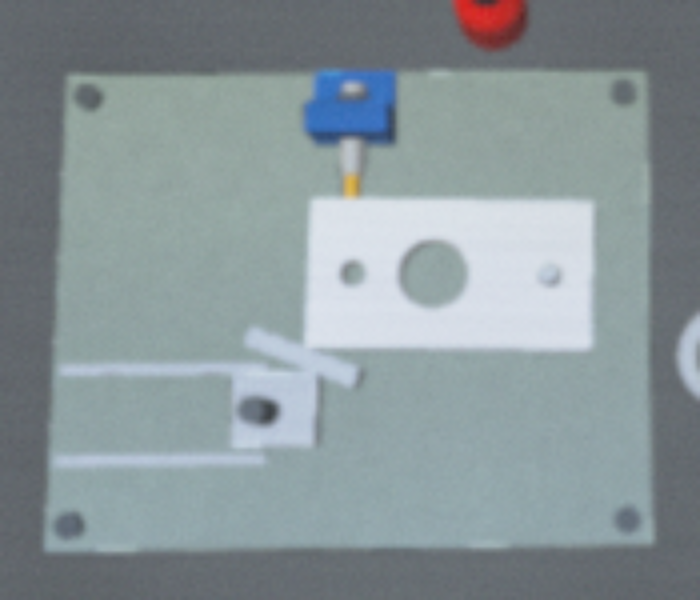

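```bash
python3 - <<'E'
from h import *
im0=cv2.cvtColor(cv2.imread("pics/top0.png"),cv2.COLOR_BGR2RGB)
im1,_=read_camera("top")
for im in(im0,im1):
    f=im.astype(int); y=(f[...,0]-f[...,2])[176:200,184:192].max(1); print(y.tolist())
    y=y/ y.max(); k=np.where(y>.5)[0][-1]; v=176+k+(y[k]-.5)/(y[k]-y[k+1]); 
    w=ray("top",[[187.6,v]],.021);print(v,w2f(w[0]))
i,_=read_camera("side");f0=cv2.imread("pics/side0.png")[...,::-1].astype(int)
for f in (f0,i.astype(int)):
    y=(f[...,0]-f[...,2])[260:270,225:245].max(0);print(y.tolist())
E
```

```text
[-6, -6, -6, -6, -6, -7, -1, 42, 117, 142, 144, 143, 142, 137, 88, 13, -12, -14, -14, -14, -14, -14, -13, -14]
190.21333333333334 [0.04716143 0.11691484]
[-7, -5, -4, -6, -6, -5, -1, 42, 115, 142, 138, 144, 114, 44, -9, -11, -12, -13, -13, -12, -13, -13, -13, -14]
188.6 [0.05112675 0.11698384]
[9, 8, 7, 8, 7, 22, 96, 119, 117, 117, 115, 114, 119, 64, 10, 5, 6, 6, 6, 6]
[8, 7, 7, 7, 7, 21, 93, 118, 116, 113, 113, 118, 51, 18, 16, 16, 16, 16, 16, 16]
```

```bash
python3 - <<'E'
from h import *
print(r.job_done())
E
```

```text
the job is handed in; nothing more can be done
None
```

I swung the plate to the plunger, drove the keeper in until it clamped the plate, backed the arm clear and handed the job in at about 20 s. The plunger load is not measured directly; I put it at about 5 to 6.6 N, inside the 3 to 9 N allowed.

- **Swing:** I pushed the plate's -x edge near the free end with closed fingers. At the plunger the push rose from about 3.5 N to 6.5 N, so the plunger saw only about 3 N. The plate stayed put when I withdrew the finger.
- **Keeper:** I pushed the post about 49 mm along the slide. Drag was about 4.1 N and the wedge met the plate at about 42 mm. I stopped about 7 mm later at 12.1 N, which is 8 N above drag and within the 7 to 11 N expected for 6 N on the plunger.

Last checks, with the arm clear of everything:
- **Plate:** it rests against the plunger and the wedge, and its edge did not move when I let go.
- **Load from the push:** travel past contact gives 5 to 6.5 N.
- **Load from the side camera:** about 2.8 mm of plunger compression, which is about 6.6 N.
- **Load from the top camera:** this read about 4 mm, which disagrees. I put most of the excess down to the plate's top edge hiding part of the plunger.
- **Other things on the bench:** I steered clear of them, but the last pictures were crops of the base, so I did not check each one's position.

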